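# Set out the parts for a power-supply rebuild in their holders

### The job

Set out the parts for the power-supply rebuild in their grey holders: stand each can capacitor upright, terminals up, in the round cup that fits it, and put the L-shaped angle bracket and the heatsink together into the rectangular tray. The tray takes them in one arrangement only: the bracket first, standing on its edge along the two walls that the tray's raised block leaves free, then the heatsink, fins up, in the space between the bracket and the block. Everything must sit fully down in its holder; leave the multimeter, the screwdriver and the solder spool alone.

Things in the scene. Friction and masses are not known exactly. Their poses are not given: they have to be found in the camera images.
- large_capacitor: The fatter of two can capacitors: upright dark cylinder, 52 mm diameter, 60 mm high, aluminium top with two brass terminals (5 mm high, look only). Loose, about 0.16 kg. Origin at the centre of its underside, z up along its axis. It starts upright on the bench.
- small_capacitor: The slimmer of the two can capacitors: the same look and height (60 mm), 34 mm diameter. Loose, about 0.07 kg. Origin at the centre of its underside, z up along its axis. It starts upright on the bench.
- bracket: L-shaped aluminium angle on edge, 26 mm high, legs 10 mm thick, loose, 0.1 kg. Origin: mid underside of the long leg, which spans x -45..45, y -5..5 mm; short leg at its -x end (x -45..-35) reaches y +55. Centre of mass x -14, y 11 mm; pinch the long leg near x -5 mm. Starts on its right edge. Its place: axes as the tray's, origin at tray x 0, y -25, z 3 mm (3 mm play all round).
- heatsink: Dark metal finned block, 58 (x, along fins) x 44 (y) x 50 mm high, fins up, loose, 0.2 kg; grip it across the 44 mm. Origin: centre of underside, z up. A half turn makes no difference. Its place: x along the tray's x, origin at tray x -1.5, y 6.5, z 3 mm: amid the space left by bracket, block and +y wall (4.5 mm play all round). In first, it would leave no finger room at the bracket.
- large_cup: Fixed round grey plastic cup for the large capacitor: inside diameter 66 mm, outside 74 mm, rim 20 mm above the bench, inner floor 4 mm above the bench. Origin at the centre of its underside, z up.
- small_cup: Fixed round grey plastic cup for the small capacitor: inside diameter 48 mm, outside 56 mm, rim 20 mm above the bench, inner floor 4 mm above the bench. Origin at the centre of its underside, z up. The large capacitor does not go in.
- tray: Fixed grey rectangular tray for bracket and heatsink: inside 96 (x) x 66 mm (y), walls 5 mm thick and 10 mm high, inner floor 3 mm above the bench. Origin: centre of underside. Its raised block, 12 mm high, fills x 32..48, y -12..33 mm. The bracket's long leg goes along the -y wall, its short leg along the -x wall. Seated tops above the bench: bracket 29, heatsink 53 mm.
- multimeter: Bystander: loose yellow and black digital multimeter lying flat, 150 x 78 x 42 mm, to the far left of the work. Origin at the centre of its underside. Not to be disturbed.
- screwdriver: Bystander: loose red-handled screwdriver, about 200 mm long, lying crosswise on the bench beyond the holders (farther from the robot). Not to be disturbed.
- spool: Bystander: loose metal solder spool standing upright to the far right of the work, 56 mm diameter, 50 mm high. Origin at the centre of its underside. Not to be disturbed.
There are look-alikes about, which are no part of the job. Leave any orange look-alike of the large_capacitor alone. What is shaped like the small_capacitor but orange is not meant.

How it is judged:
By the outcome, as a careful person would: the job done as asked, in the order asked, and still so for the second after the job is handed in, with the robot touching nothing.
It also fails if it takes over 115 s, if anything falls off the work surface, if the arm or the gripper's body presses on something with over 40 N, if the wrist force passes 120 N, or if a joint passes its speed limit or range.

### The arm

A 6-joint arm with a two-finger parallel gripper is mounted at the origin on the work surface. World frame = base frame: x ahead of the robot, y to its left, z up, the work surface at z = 0. Lengths are in m, angles in rad, forces in N, time in s.
With the tool pointing down it reaches from about 0.4 to 0.825 m from the base axis. Payload 7 kg.
Tool frame: the origin (TCP) lies where the fingers leave the gripper's body, on its centre line; the fingertips stand 66 mm ahead of it and the grasp point (between the pads) lies 47 mm ahead of it (r.hold_point_z is the distance from the TCP to the grasp point, in m); z points along the fingers, y is the line along which they close (so a half turn about z gives the same grasp; the last joint's range is limited). The gripper opens to 88 mm and grips with 3 to 60 N. Pads are 19 mm wide; open, the fingers measure 130 mm over their backs; the gripper's body (78 mm by 193 mm) begins 47 mm behind the grasp point.
Start: joints at [1.406, 0.359, 0.012, 0, -1.224, -0.288], TCP at [0.295, 0.607, 0.292] pointing down, gripper open.
Joint ranges: [-3.07, 3.07], [-1.43, 2.12], [-1.02, 1.25], [-3.03, 1.67], [-3.05, -0], [-3.03, 3.03]. Speed limits (rad/s): [2.39, 2.39, 3.01, 3.14, 3.14, 3.14].

### API

Orientations are given as a 3x3 rotation matrix whose columns are the frame's x, y, z axes.
In Python, from bench import r, read_camera, ticket gives the robot as it stands.
- The arm moves only by the shell command python3 -m creep 'ROWS' [FORCE]. ROWS is JSON, a list of rows, each an object with "linear": the shift along the tool's x, y, z in m, a list of three; "turn": the turn, a rotation vector about the tool's x, y, z in degrees, a list of three; "jaw": the opening, from -1 (shut) to 1 (fully open). In form: [{"linear": [dx, dy, dz], "turn": [rx, ry, rz], "jaw": jaw}, ...]. A call has 1 to 5 rows; each row shifts and turns the commanded pose from where the row before left it, along the tool's axes as they then stand; what a row does not reach is not made up. A row lasts 1/8 s, in which the tool goes at most 62.5 mm and 10.7 degrees, less where a joint would pass 70% of its speed; a pose out of reach is approached as far as the arm can. A call with a gripper value outside its range is refused whole. The fingers move at their own pace and stop on an object; FORCE is the grip in N (left out, the last holds). Time passes only in rows, so rows that do not move let the fingers close. It gives the time, the measured TCP pose, the force, the opening and the grip force at its end, in the units of the state.
- r.read_state(): the state, without advancing time (a new reading comes with each control period).
- read_camera(name): name is "scene" or "top"; returns a dict with "img" (384x512x3 uint8, red, green, blue), "mtx" (3x3 intrinsics, pixels), "R" (3x3) and "t" (3): a world point X has camera coordinates R X + t. Camera axes: x right, y down, z forward; pixel columns grow to the right and rows downward; lengths in m; the calibration is good to about 2 mm. A picture is of the moment at which its call begins. There is no depth.
- ticket.finish_job(): hands the job in; it is judged then, once.
The state is a dict: "clock": time; "q": joint angles; "qvel": joint speeds; "effort": joint torques, N m; "position": TCP position; "ee_rot": TCP orientation; "force": force on the tool from outside, world axes, zero at the start; "moment": the same for the moment, N m; "opening": finger opening in m; "grip_force": force on a finger pad.
Only numpy, scipy, OpenCV 4.12 (cv2) and the standard library are available. Lean on these libraries where they do the work, as an engineer would, in place of code of your own. Each camera call takes 0.05 s, during which the arm holds its last target. There are 200 camera calls.

## Working session

There is one attempt and no reset: what is moved stays moved. The work goes in short steps, Python scripts to look and compute and a shell command to move; the robot and the scene stay as the last step left them, time stands still between calls to the robot, and variables do not carry over. Pictures are saved under pics/ and viewed, at most 14 in all, crops included, and the job is handed in when it is done.

```bash
ls; mkdir -p pics
python3 - <<'E'
from bench import r, read_camera
import cv2
for n in("scene","top"):
    c=read_camera(n); cv2.imwrite(f"pics/{n}0.png",cv2.resize(c["img"][:,:,::-1],(800,600),interpolation=cv2.INTER_CUBIC)); print(n,c["mtx"].round(1).tolist(),c["R"].round(3).tolist(),c["t"].round(3).tolist())
s=r.read_state();print(s["clock"],s["position"],s["ee_rot"],s["opening"])
E
```

```text
pics
scene [[350.0, 0.0, 255.0], [0.0, 350.0, 187.4], [0.0, 0.0, 1.0]] [[0.883, 0.47, 0.014], [0.283, -0.508, -0.814], [-0.375, 0.722, -0.581]] [-0.547, -0.101, 1.262]
top [[455.9, 0.0, 254.1], [0.0, 455.9, 194.0], [0.0, 0.0, 1.0]] [[0.013, -1.0, 0.002], [-0.998, -0.013, -0.064], [0.064, -0.001, -0.998]] [-0.003, 0.563, 1.228]
0.1 [0.29516579 0.6066729  0.29129702] [[ 8.99195287e-01 -4.37547209e-01 -5.25425227e-04]
 [-4.37547496e-01 -8.99194148e-01 -1.43997463e-03]
 [ 1.57597592e-04  1.52471690e-03 -9.99998825e-01]] 0.08742130231042994
```

View pics/top0.png

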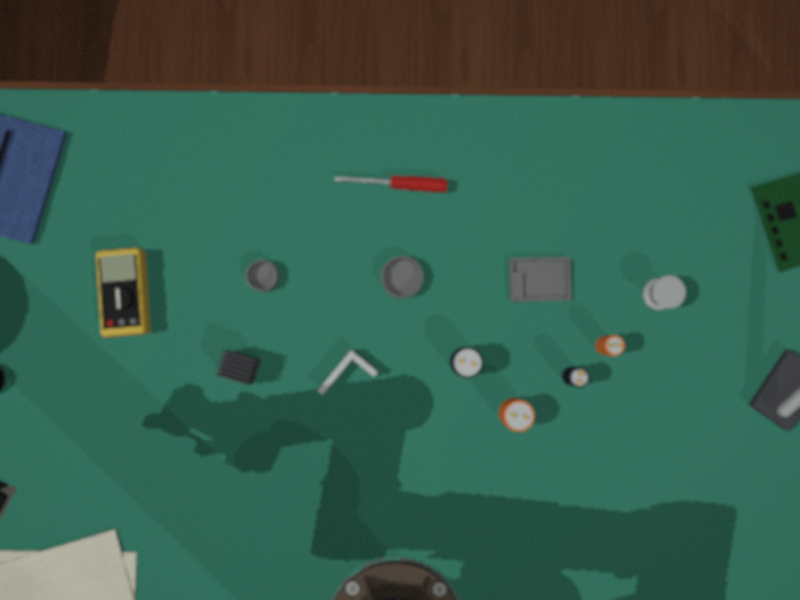

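View pics/scene0.png

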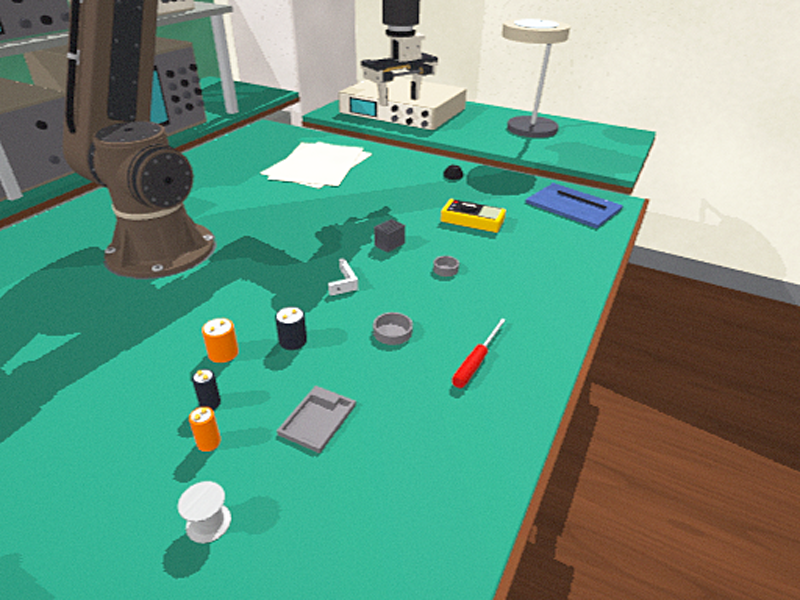

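```bash
cat > h.py <<'E'
from bench import r, read_camera
import cv2, numpy as np
def crop(n,c0,r0,w,h,k,fn,N=4):
    im=np.mean([read_camera(n)["img"].astype(float) for _ in range(N)],0)
    im=np.clip(im*1.4,0,255).astype(np.uint8)[r0:r0+h,c0:c0+w,::-1]
    im=cv2.resize(im,None,fx=k,fy=k,interpolation=cv2.INTER_CUBIC)
    for c in range((c0+9)//10*10,c0+w,10):
        x=int((c-c0+.5)*k); cv2.line(im,(x,0),(x,6),(255,255,255),1); cv2.putText(im,str(c),(x-9,16),0,.33,(255,255,255),1)
    for q in range((r0+9)//10*10,r0+h,10):
        y=int((q-r0+.5)*k); cv2.line(im,(0,y),(6,y),(255,255,255),1); cv2.putText(im,str(q),(8,y+4),0,.33,(255,255,255),1)
    cv2.imwrite(fn,im)
_c={}
def cam(n):
    if n not in _c:_c[n]=read_camera(n)
    return _c[n]
def w(n,u,v,z):
    c=cam(n); d=c["R"].T@np.linalg.solve(c["mtx"],[u,v,1]); o=-c["R"].T@c["t"]
    return (o+d*(z-o[2])/d[2])
def p(n,X):
    c=cam(n); a=c["mtx"]@(c["R"]@np.array(X,float)+c["t"]); return a[:2]/a[2]
E
python3 - <<'E'
from h import *
crop("top",135,160,145,100,5.5,"pics/a.png")
crop("top",280,160,105,115,5.2,"pics/b.png")
E
```

```text
(no output)
```

View pics/a.png

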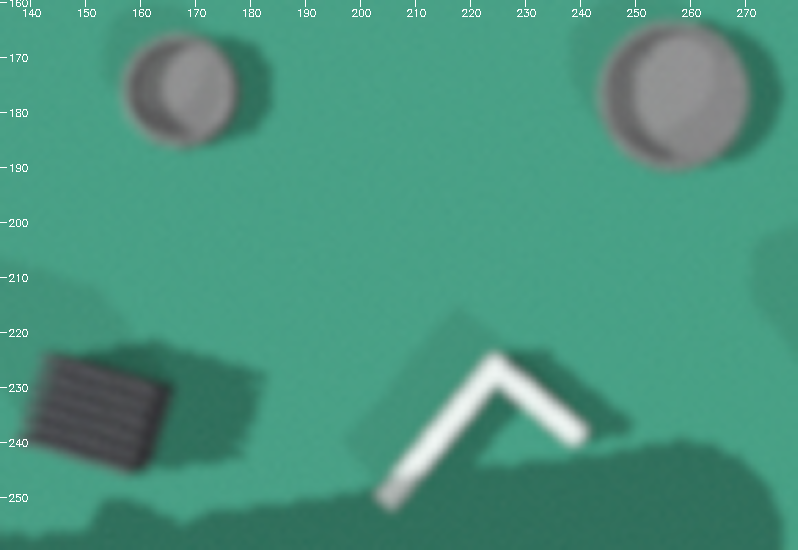

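View pics/b.png

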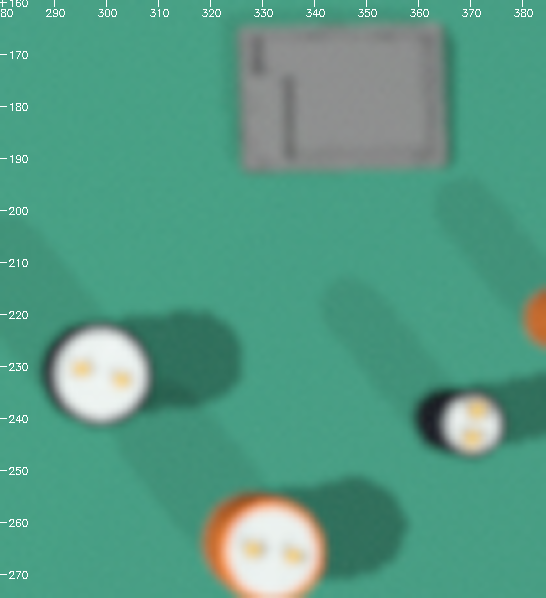

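```bash
cat >> h.py <<'E'
from scipy.optimize import minimize
def box(x0,x1,y0,y1,z0,z1): return np.array([[x,y,z] for x in(x0,x1) for y in(y0,y1) for z in(z0,z1)])/1e3
def cyl(d,h): 
    a=np.linspace(0,2*np.pi,40); return np.array([[d/2*np.cos(t),d/2*np.sin(t),z] for t in a for z in(0,h)])/1e3
S=dict(large_cap=[cyl(52,60)],small_cap=[cyl(34,60)],large_cup=[cyl(74,20)],small_cup=[cyl(56,20)],
 bracket=[box(-45,45,-5,5,0,26),box(-45,-35,-5,55,0,26)],heatsink=[box(-29,29,-22,22,0,50)],tray=[box(-53,53,-38,38,0,10)])
def mask(n,img):
    h=cv2.cvtColor(img,cv2.COLOR_RGB2HSV); return ((h[...,1]<100)|(h[...,2]<45)).astype(np.uint8) 
def sil(n,name,q,z=0,K=4):
    c,s=np.cos(q[2]),np.sin(q[2]); R=np.array([[c,-s,0],[s,c,0],[0,0,1]])
    m=np.zeros((384*K,512*K),np.uint8)
    for P in S[name]:
        X=P@R.T+[q[0],q[1],z]; uv=np.array([p(n,x) for x in X])
        hull=cv2.convexHull(((uv+.5)*K).astype(np.float32))
        cv2.fillConvexPoly(m,np.round(hull*16).astype(np.int32),1,shift=4)
    return m
def fit(n,name,q0,z=0,img=None):
    K=4; img=cam(n)["img"] if img is None else img
    big=mask(n,cv2.resize(img,None,fx=K,fy=K,interpolation=cv2.INTER_LINEAR))
    m0=sil(n,name,q0,z); near=cv2.dilate(m0,np.ones((41,41)))
    big=big*near
    round_=name[-3:] in("cap","cup")
    f=lambda v:(lambda m:1-(m&big).sum()/(m|big).sum())(sil(n,name,[v[0],v[1],q0[2] if round_ else v[2]/5],z))
    x0=np.array([q0[0],q0[1],q0[2]*5])
    for d in(.01,.003):
        k=minimize(f,x0,method="Nelder-Mead",options=dict(initial_simplex=[x0]+[x0+d*np.eye(3)[i]*(1 if i<2 else 30) for i in range(3)],xatol=2e-4,fatol=1e-4,maxfev=120)); x0=k.x
    return x0[0],x0[1],x0[2]/5,k.fun
E
python3 - <<'E'
from h import *
g=dict(small_cup=(167.3,176.1,.02,0),large_cup=(257.1,176.9,.02,0),heatsink=(152,234,.025,-np.radians(15)+np.pi/2+np.pi),
 large_cap=(298.5,231.5,.06,0),small_cap=(370,241,.06,0),tray=(345.5,178,.005,np.pi/2))
q={}
for k,(u,v,z,a) in g.items():
    P=w("top",u,v,z); q[k]=[P[0],P[1],a%np.pi]
A=w("top",492/5.5+134.5,375/5.5+159.5,.026);B=w("top",387/5.5+134.5,498/5.5+159.5,.026)
q["bracket"]=[*((A+B)/2)[:2],np.arctan2(*(B-A)[1::-1])]
for k in q:
    F=fit("top",k,q[k]); G=fit("scene",k,F[:3])
    for n,a in(("top ",F),("scen",G)): print(k,n,np.round(np.array(a[:2])*1e3,1),round(np.degrees(a[2]),1),round(a[3],3))
E
```

```text
small_cup top  [610.7 243.6] -0.0 0.049
small_cup scen [606.6 243. ] 3.1 0.047
large_cup top  [611.5  -3. ] -0.1 0.066
large_cup scen [607.2  -3.2] 2.0 0.029
heatsink top  [449.4 278.8] 74.6 0.063
heatsink scen [444.9 278.3] 76.5 0.043
large_cap top  [ 463.1 -116.2] 1.1 0.039
large_cap scen [ 457.4 -113.5] 1.7 0.122
small_cap top  [ 440.2 -306.1] 1.7 0.149
small_cap scen [ 435.8 -304. ] 2.3 0.328
tray top  [ 611.  -247.9] 90.9 0.06
tray scen [ 607.1 -248.3] 92.0 0.011
bracket top  [443.4 109.4] 141.7 0.364
bracket scen [438.3 108.3] 141.7 0.054
```

```bash
cat >> h.py <<'E'
def go(x,y,z,yaw,tip=True):
    """print remaining displacement (mm, tool axes), tool x yaw in deg; z is fingertip height in mm"""
    s=r.read_state(); R=s["ee_rot"]; T=np.array([x,y,z+66.])/1e3
    y0=np.degrees(np.arctan2(R[1,0],R[0,0])); d=R.T@(T-s["position"])*1e3
    print("t",round(s["clock"],2),"tip",(s["position"]*1e3-[0,0,66]).round(1),"yaw",y0.round(2),"open",round(s["opening"]*1e3,1),"grip",round(float(s["grip_force"]),1),"F",np.round(s["force"],1),"q6",s["q"][5].round(2))
    print("  linear mm",d.round(1),"rz",round(-(yaw-y0),2),"tilt",R[:2,2].round(4))
E
python3 -m creep '[{"linear":[0,0,0],"turn":[0,0,10.7],"jaw":1},{"linear":[0,0,0],"turn":[0,0,10.7],"jaw":1},{"linear":[0,0,0],"turn":[0,0,10.7],"jaw":1},{"linear":[0,0,0],"turn":[0,0,10.7],"jaw":1},{"linear":[0,0,0],"turn":[0,0,10.7],"jaw":1}]' 20
python3 -m creep '[{"linear":[0,0,0],"turn":[0,0,10.6],"jaw":1},{"linear":[0,0,0],"turn":[0,0,0],"jaw":1}]'
python3 -c "
from h import *
go(460,-115,100,-90)"
```

```text
clock: 1.23
position: [0.2953, 0.6069, 0.2922]
ee_rot: [[0.177, -0.984, -0.0], [-0.984, -0.177, 0.0], [-0.0, 0.0, -1.0]]
force: [-0.0, -1.0, -0.3]
opening: 0.0879
grip_force: 0.0
clock: 1.48
position: [0.2953, 0.6069, 0.2922]
ee_rot: [[0.0, -1.0, 0.0], [-1.0, -0.0, -0.0], [0.0, -0.0, -1.0]]
force: [0.4, -1.0, -0.1]
opening: 0.0874
grip_force: 0.0
t 1.48 tip [295.3 606.9 226.2] yaw -89.97 open 87.4 grip 0.0 F [ 0.4 -1.  -0.1] q6 -1.41
  linear mm [ 722.  -164.3  126.2] rz 0.03 tilt [ 0. -0.]
```

```bash
R='x'
python3 -m creep '[{"linear":[0.048,-0.011,0],"turn":[0,0,0],"jaw":1},{"linear":[0.048,-0.011,0],"turn":[0,0,0],"jaw":1},{"linear":[0.048,-0.011,0],"turn":[0,0,0],"jaw":1},{"linear":[0.048,-0.011,0],"turn":[0,0,0],"jaw":1},{"linear":[0.048,-0.011,0],"turn":[0,0,0],"jaw":1}]' >/dev/null
python3 -m creep '[{"linear":[0.048,-0.011,0],"turn":[0,0,0],"jaw":1},{"linear":[0.048,-0.011,0],"turn":[0,0,0],"jaw":1},{"linear":[0.048,-0.011,0],"turn":[0,0,0],"jaw":1},{"linear":[0.048,-0.011,0],"turn":[0,0,0],"jaw":1},{"linear":[0.048,-0.011,0],"turn":[0,0,0],"jaw":1}]' >/dev/null
python3 -m creep '[{"linear":[0.048,-0.011,0],"turn":[0,0,0],"jaw":1},{"linear":[0.048,-0.011,0],"turn":[0,0,0],"jaw":1},{"linear":[0.048,-0.011,0.03],"turn":[0,0,0],"jaw":1},{"linear":[0.048,-0.011,0.03],"turn":[0,0,0],"jaw":1},{"linear":[0.05,-0.01,0.03],"turn":[0,0,0],"jaw":1}]' >/dev/null
python3 -m creep '[{"linear":[0,0,0.03],"turn":[0,0,0],"jaw":1},{"linear":[0,0,0],"turn":[0,0,0],"jaw":1}]' >/dev/null
python3 -c "
from h import *
go(460,-115,25,-90)"
```

```text
t 3.6 tip [ 457.3 -116.   104.5] yaw -89.94 open 87.7 grip 0.0 F [-0.   0.4  0.4] q6 -0.17
  linear mm [-1.  -3.  79.5] rz 0.06 tilt [-0.0046 -0.0005]
```

```bash
python3 -m creep '[{"linear":[0,-0.002,0.025],"turn":[0,0,0],"jaw":1},{"linear":[0,0,0.025],"turn":[0,0,0],"jaw":1},{"linear":[0,0,0.02],"turn":[0,0,0],"jaw":1},{"linear":[0,0,0.01],"turn":[0,0,0],"jaw":1},{"linear":[0,0,0],"turn":[0,0,0],"jaw":1}]' >/dev/null
python3 -c "
from h import *
go(460,-115,25,-90)"
python3 -m creep '[{"linear":[0,0,0],"turn":[0,0,0],"jaw":-1},{"linear":[0,0,0],"turn":[0,0,0],"jaw":-1},{"linear":[0,0,0],"turn":[0,0,0],"jaw":-1},{"linear":[0,0,0],"turn":[0,0,0],"jaw":-1},{"linear":[0,0,0],"turn":[0,0,0],"jaw":-1}]' 20 >/dev/null
python3 -m creep '[{"linear":[0,0,0],"turn":[0,0,0],"jaw":-1},{"linear":[0,0,0],"turn":[0,0,0],"jaw":-1}]' >/dev/null
python3 -c "
from h import *
go(460,-115,90,-90)"
```

```text
t 4.22 tip [ 461.2 -114.7   26.7] yaw -89.92 open 87.6 grip 0.0 F [-0.2 -0.2  0.2] q6 -0.17
  linear mm [0.3 1.2 1.7] rz 0.08 tilt [ 0.0002 -0.0001]
t 5.1 tip [ 461.1 -115.2   26.4] yaw -90.03 open 51.2 grip 20.0 F [0.5 0.1 4.4] q6 -0.17
  linear mm [ -0.2   1.  -63.6] rz -0.03 tilt [ 0.0005 -0.0001]
```

```bash
python3 -m creep '[{"linear":[0,0,-0.02],"turn":[0,0,0],"jaw":-1},{"linear":[0,0,-0.03],"turn":[0,0,0],"jaw":-1},{"linear":[0,0,-0.03],"turn":[0,0,0],"jaw":-1},{"linear":[-0.028,-0.037,0],"turn":[0,0,0],"jaw":-1},{"linear":[-0.028,-0.037,0],"turn":[0,0,0],"jaw":-1}]' >/dev/null
python3 -m creep '[{"linear":[-0.028,-0.037,0],"turn":[0,0,0],"jaw":-1},{"linear":[-0.028,-0.037,0],"turn":[0,0,0],"jaw":-1},{"linear":[0,0,0],"turn":[0,0,0],"jaw":-1},{"linear":[0,0,0],"turn":[0,0,0],"jaw":-1}]' >/dev/null
python3 - <<'E'
from h import *
go(609,-3.1,31,-90)
crop("scene",170,100,150,130,5,"pics/c.png",1)
E
```

```text
t 6.22 tip [607.9  -3.3 104.9] yaw -90.05 open 51.5 grip 20.0 F [ 0.8 -0.6 -2.2] q6 -0.32
  linear mm [-0.3 -1.3 73.9] rz -0.05 tilt [-0.0027 -0.0004]
```

View pics/c.png

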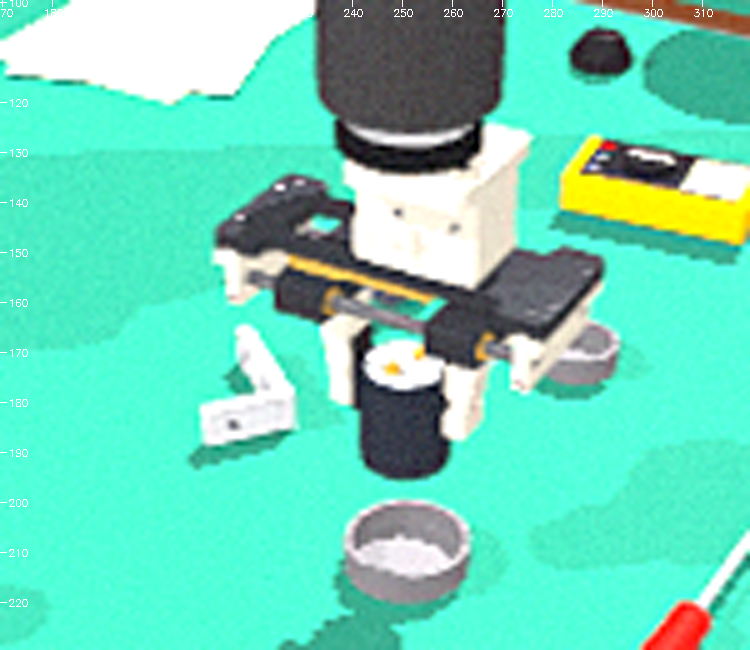

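```bash
python3 -m creep '[{"linear":[0,-0.001,0.025],"turn":[0,0,0],"jaw":-1},{"linear":[0,0,0.025],"turn":[0,0,0],"jaw":-1},{"linear":[0,0,0.012],"turn":[0,0,0],"jaw":-1},{"linear":[0,0,0.006],"turn":[0,0,0],"jaw":-1},{"linear":[0,0,0],"turn":[0,0,0],"jaw":-1}]' >/dev/null
python3 -m creep '[{"linear":[0,0,0.003],"turn":[0,0,0],"jaw":-1},{"linear":[0,0,0.002],"turn":[0,0,0],"jaw":-1},{"linear":[0,0,0.001],"turn":[0,0,0],"jaw":-1},{"linear":[0,0,0],"turn":[0,0,0],"jaw":-1}]' >/dev/null
python3 -c "
from h import *
go(609,-3.1,30.4,-90)"
```

```text
t 7.4 tip [609.8  -3.3  32.1] yaw -90.04 open 51.4 grip 20.0 F [ 0.2  0.5 -1.8] q6 -0.32
  linear mm [-0.2  0.8  1.7] rz -0.04 tilt [-0. -0.]
```

```bash
python3 -m creep '[{"linear":[0,0,0.001],"turn":[0,0,0],"jaw":-1},{"linear":[0,0,0.001],"turn":[0,0,0],"jaw":-1},{"linear":[0,0,0],"turn":[0,0,0],"jaw":-1}]' 
python3 -c "
from h import *
go(609,-3.1,30.4,-90)"
python3 -m creep '[{"linear":[0,0,0],"turn":[0,0,0],"jaw":1},{"linear":[0,0,0],"turn":[0,0,0],"jaw":1},{"linear":[0,0,0],"turn":[0,0,0],"jaw":1},{"linear":[0,0,0],"turn":[0,0,0],"jaw":1},{"linear":[0,0,-0.02],"turn":[0,0,0],"jaw":1}]'  >/dev/null
python3 -m creep '[{"linear":[0,0,-0.04],"turn":[0,0,0],"jaw":1},{"linear":[0,0,-0.03],"turn":[0,0,0],"jaw":1},{"linear":[0.06,0.03,-0.03],"turn":[0,0,0],"jaw":1},{"linear":[0.06,0.03,0],"turn":[0,0,0],"jaw":1},{"linear":[0.06,0.03,0],"turn":[0,0,0],"jaw":1}]'  >/dev/null
python3 -m creep '[{"linear":[0.06,0.03,0],"turn":[0,0,0],"jaw":1},{"linear":[0.06,0.03,0],"turn":[0,0,0],"jaw":1},{"linear":[0,0.02,0],"turn":[0,0,0],"jaw":1},{"linear":[0,0,0],"turn":[0,0,0],"jaw":1}]'  >/dev/null
python3 - <<'E'
from h import *
for n in("top","scene"):
  for z in (0.004,): print(n,np.round(fit(n,"large_cap",[.61,-.003,0],z),4), np.round(fit(n,"large_cup",[.61,-.003,0]),4))
go(438,-305,25,-90)
crop("scene",200,150,100,70,7,"pics/d.png",1)
E
```

```text
clock: 7.78
position: [0.6099, -0.0033, 0.0964]
ee_rot: [[-0.001, -1.0, 0.0], [-1.0, 0.001, -0.0], [0.0, -0.0, -1.0]]
force: [-0.8, 0.8, 0.8]
opening: 0.0512
grip_force: 20.0
t 7.78 tip [609.9  -3.3  30.4] yaw -90.04 open 51.2 grip 20.0 F [-0.8  0.8  0.8] q6 -0.32
  linear mm [-0.2  0.9  0. ] rz -0.04 tilt [ 0.0002 -0.    ]
top [ 0.6156  0.0017 -0.0057  0.4525] [ 0.6109 -0.0036  0.0281  0.054 ]
scene [ 0.6144 -0.0177  0.0028  0.2556] [ 0.607  -0.0028  0.0447  0.1743]
t 9.62 tip [ 452.8 -277.4  146. ] yaw -90.01 open 87.6 grip 0.0 F [ 0.2  0.  -0.2] q6 0.18
  linear mm [ 27.6  14.9 121. ] rz -0.01 tilt [ 0.0008 -0.0002]
```

View pics/d.png

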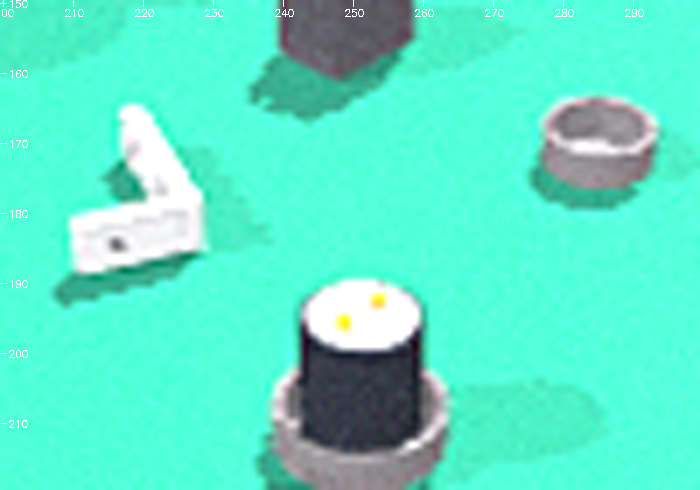

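Run:
```python
from h import *
print("scene",w("scene",251.07,194.6,.064))
im=cam("top")["img"]; m=cv2.inRange(im,(175,175,165),(255,255,255)); m[:,:235]=0;m[:,280:]=0;m[:150]=0;m[200:]=0
n,l,st,ce=cv2.connectedComponentsWithStats(m); i=1+st[1:,4].argmax() if n>1 else 0; print(st[i],ce[i],w("top",*ce[i],.064))
x,y,ww,hh=st[i][:4];print(w("top",x+ww/2-.5,y+hh/2-.5,.064))
```

```text
scene [ 0.60781581 -0.00355242  0.064     ]
[251 175  12   7  55] [256.23636364 178.25454545] [ 0.60172015 -0.00146451  0.064     ]
[ 0.60240357 -0.00215195  0.064     ]
```

```bash
python3 -m creep '[{"linear":[0.014,0.008,0.02],"turn":[0,0,0],"jaw":1},{"linear":[0.0135,0.007,0.03],"turn":[0,0,0],"jaw":1},{"linear":[0,0,0],"turn":[0,0,0],"jaw":1}]'  >/dev/null
python3 -c "
from h import *
go(438,-305,25,-90)"
```

```text
t 10.15 tip [ 436.3 -304.8   93.6] yaw -90.05 open 87.6 grip 0.0 F [-0.1 -0.2  0.4] q6 0.24
  linear mm [ 0.3 -1.9 68.6] rz -0.05 tilt [-0.0043  0.0014]
```

```bash
python3 -m creep '[{"linear":[0,-0.001,0.025],"turn":[0,0,0],"jaw":1},{"linear":[0,0,0.025],"turn":[0,0,0],"jaw":1},{"linear":[0,0,0.012],"turn":[0,0,0],"jaw":1},{"linear":[0,0,0.006],"turn":[0,0,0],"jaw":1},{"linear":[0,0,0],"turn":[0,0,0],"jaw":1}]' >/dev/null
python3 -m creep '[{"linear":[0,0,0],"turn":[0,0,0],"jaw":-1},{"linear":[0,0,0],"turn":[0,0,0],"jaw":-1},{"linear":[0,0,0],"turn":[0,0,0],"jaw":-1},{"linear":[0,0,0],"turn":[0,0,0],"jaw":-1},{"linear":[0,0,0],"turn":[0,0,0],"jaw":-1}]' 15 >/dev/null
python3 -m creep '[{"linear":[0,0,0],"turn":[0,0,0],"jaw":-1},{"linear":[0,0,0],"turn":[0,0,0],"jaw":-1},{"linear":[0,0,0],"turn":[0,0,0],"jaw":-1},{"linear":[0,0,0],"turn":[0,0,0],"jaw":-1}]' >/dev/null
python3 -c "
from h import *
go(438,-305,25,-90)"
python3 -m creep '[{"linear":[0,0,-0.02],"turn":[0,0,0],"jaw":-1},{"linear":[0,0,-0.04],"turn":[0,0,0],"jaw":-1},{"linear":[0,0,-0.04],"turn":[0,0,0],"jaw":-1},{"linear":[0,0,-0.03],"turn":[0,0,0],"jaw":-1},{"linear":[0,0,0],"turn":[0,0,0],"jaw":-1}]' >/dev/null
python3 -c "
from h import *
go(609,243.3,130,-90)"
```

```text
t 11.9 tip [ 438.3 -305.3   27.7] yaw -90.04 open 33.3 grip 15.0 F [ 0.6  1.2 -0.3] q6 0.24
  linear mm [-0.3  0.3  2.7] rz -0.04 tilt [ 0. -0.]
t 12.53 tip [ 439.3 -305.7  160.2] yaw -90.03 open 33.5 grip 15.0 F [ 0.3 -0.4 -1.2] q6 0.24
  linear mm [-549.1 -169.2   30.1] rz -0.03 tilt [ 0.0046 -0.0015]
```

```bash
python3 -m creep '[{"linear":[-0.045,-0.014,0],"turn":[0,0,0],"jaw":-1},{"linear":[-0.045,-0.014,0],"turn":[0,0,0],"jaw":-1},{"linear":[-0.045,-0.014,0],"turn":[0,0,0],"jaw":-1},{"linear":[-0.045,-0.014,0],"turn":[0,0,0],"jaw":-1},{"linear":[-0.045,-0.014,0],"turn":[0,0,0],"jaw":-1}]' >/dev/null
python3 -m creep '[{"linear":[-0.045,-0.014,0],"turn":[0,0,0],"jaw":-1},{"linear":[-0.045,-0.014,0],"turn":[0,0,0],"jaw":-1},{"linear":[-0.045,-0.014,0],"turn":[0,0,0],"jaw":-1},{"linear":[-0.045,-0.014,0],"turn":[0,0,0],"jaw":-1},{"linear":[-0.045,-0.014,0],"turn":[0,0,0],"jaw":-1}]' >/dev/null
python3 -m creep '[{"linear":[-0.045,-0.014,0],"turn":[0,0,0],"jaw":-1},{"linear":[-0.044,-0.014,0],"turn":[0,0,0],"jaw":-1},{"linear":[-0.01,-0.001,0.03],"turn":[0,0,0],"jaw":-1},{"linear":[0,0,0.02],"turn":[0,0,0],"jaw":-1},{"linear":[0,0,0],"turn":[0,0,0],"jaw":-1}]' >/dev/null
python3 -c "
from h import *
go(609,243.3,31.7,-90)"
```

```text
t 14.4 tip [606.3 242.9 104.5] yaw -90.05 open 33.8 grip 15.0 F [-0.7  0.3 -0.4] q6 -0.68
  linear mm [-0.6 -3.1 72.8] rz -0.05 tilt [-0.0048 -0.0031]
```

```bash
python3 -m creep '[{"linear":[0,-0.001,0.02],"turn":[0,0,0],"jaw":-1},{"linear":[0,0,0.02],"turn":[0,0,0],"jaw":-1},{"linear":[0,0,0.015],"turn":[0,0,0],"jaw":-1},{"linear":[0,0,0.01],"turn":[0,0,0],"jaw":-1},{"linear":[0,0,0],"turn":[0,0,0],"jaw":-1}]' >/dev/null
python3 -m creep '[{"linear":[0,0,0],"turn":[0,0,0],"jaw":-1}]' >/dev/null
python3 -c "
from h import *
go(609,243.3,31.7,-90)"
```

```text
t 15.15 tip [609.1 243.7  43.4] yaw -90.04 open 33.2 grip 15.0 F [-0.2  0.2 -0.8] q6 -0.68
  linear mm [ 0.4  0.1 11.7] rz -0.04 tilt [0.0009 0.0004]
```

```bash
python3 -m creep '[{"linear":[0,0,0.005],"turn":[0,0,0],"jaw":-1},{"linear":[0,0,0.003],"turn":[0,0,0],"jaw":-1},{"linear":[0,0,0.002],"turn":[0,0,0],"jaw":-1},{"linear":[0,0,0.0015],"turn":[0,0,0],"jaw":-1},{"linear":[0,0,0],"turn":[0,0,0],"jaw":-1}]' >/dev/null
python3 -c "
from h import *
go(609,243.3,31.7,-90)"
python3 -m creep '[{"linear":[0,0,0],"turn":[0,0,0],"jaw":0.2},{"linear":[0,0,0],"turn":[0,0,0],"jaw":0.6},{"linear":[0,0,0],"turn":[0,0,0],"jaw":1},{"linear":[0,0,0],"turn":[0,0,0],"jaw":1},{"linear":[0,0,0],"turn":[0,0,0],"jaw":1}]'  >/dev/null
python3 -m creep '[{"linear":[0,0,-0.02],"turn":[0,0,0],"jaw":1},{"linear":[0,0,-0.04],"turn":[0,0,0],"jaw":1},{"linear":[0,0,-0.04],"turn":[0,0,0],"jaw":1},{"linear":[0.0,0,-0.02],"turn":[0,0,0],"jaw":1},{"linear":[0,0,0],"turn":[0,0,0],"jaw":1}]'  >/dev/null
python3 -c "
from h import *
q=np.radians(141.7); P=np.array([440.8,108.9])-5*np.array([np.cos(q),np.sin(q)]);print(P)
go(*P,9,-38.3)"
```

```text
t 15.78 tip [608.8 243.6  31.6] yaw -90.03 open 32.8 grip 15.0 F [-0.8 -1.1  3.9] q6 -0.68
  linear mm [ 0.3 -0.2 -0.1] rz -0.03 tilt [ 0.0002 -0.    ]
[444.72388185 105.80110484]
t 17.02 tip [609.4 244.  153.3] yaw -90.03 open 87.7 grip 0.0 F [ 0.2 -0.2 -0.5] q6 -0.68
  linear mm [138.7 165.1 143.5] rz -51.73 tilt [0.0032 0.0022]
```

```bash
sed -i 's/def mask(n,img):/VT=45\ndef mask(n,img):/; s/h\[...,2\]<45/h[...,2]<VT/' h.py
cat > br.py <<'E'
import h; from h import *
h.VT=0
for n in("top","scene"):
    a=fit(n,"bracket",[.441,.109,np.radians(141.7)]); print(n,np.round(np.array(a[:2])*1e3,1),np.degrees(a[2]).round(2),round(a[3],3))
h.VT=45
for n in("top","scene"):
    a=fit(n,"heatsink",[.447,.2785,np.radians(75.5)]); print(n,np.round(np.array(a[:2])*1e3,1),np.degrees(a[2]).round(2),round(a[3],3))
E
python3 -m creep '[{"linear":[0,-0.001,-0.02],"turn":[0,0,0],"jaw":1},{"linear":[-0.04,0,0],"turn":[0,0,0],"jaw":1},{"linear":[-0.04,0,0],"turn":[0,0,0],"jaw":1},{"linear":[0,0,0],"turn":[0,0,0],"jaw":1}]'  >/dev/null
python3 br.py
python3 - <<'E'
from h import *
im=np.hstack([cv2.resize(cam("scene")["img"][115:235,195:315,::-1],(400,400)),cv2.resize(cam("top")["img"][150:270,140:260,::-1],(400,400))])
cv2.imwrite("pics/e.png",im)
E
```

```text
top [441.1 109.6] 144.26 0.376
scene [439. 108.] 141.43 0.04
top [449. 278.] 75.02 0.058
scene [445.2 277.7] 79.63 0.052
```

View pics/e.png

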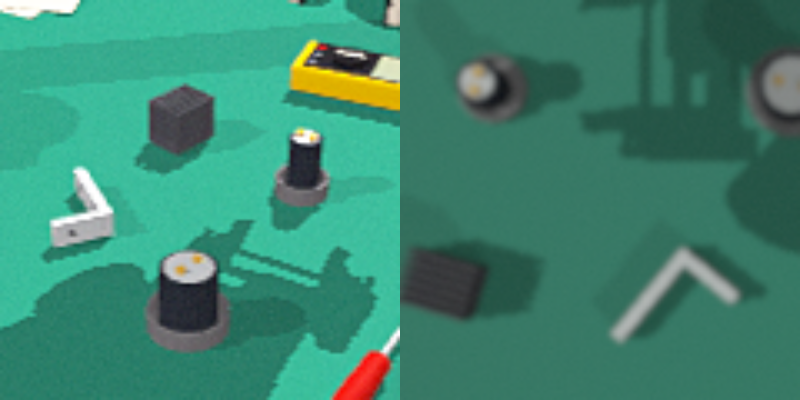

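```bash
cat > br2.py <<'E'
import h; from h import *
h.mask=lambda n,img:(img[...,0]>118).astype(np.uint8)
a=fit("top","bracket",[.443,.109,np.radians(141.5)]); print(np.round(np.array(a[:2])*1e3,1),np.degrees(a[2]).round(2),round(a[3],3))
E
python3 br2.py; python3 -c "
from h import *
go(441,109,9,-38.3)"
```

```text
[442.6 108.8] 141.39 0.05
t 17.77 tip [609.7 322.6 170.7] yaw -90.09 open 87.7 grip 0.0 F [-0.1 -0.5 -0.3] q6 -0.77
  linear mm [213.8 168.3 162. ] rz -51.79 tilt [-0.0007 -0.0005]
```

```bash
python3 -m creep '[{"linear":[0.0435,0.033,0.01],"turn":[0,0,0],"jaw":1},{"linear":[0.0435,0.033,0.01],"turn":[0,0,0],"jaw":1},{"linear":[0.0435,0.033,0.01],"turn":[0,0,0],"jaw":1},{"linear":[0.0435,0.033,0.01],"turn":[0,0,0],"jaw":1},{"linear":[0.0433,0.033,0.01],"turn":[0,0,0],"jaw":1}]'  >/dev/null
python3 -m creep '[{"linear":[0,0,0],"turn":[0,0,-10.3],"jaw":1},{"linear":[0,0,0],"turn":[0,0,-10.3],"jaw":1},{"linear":[0,0,0],"turn":[0,0,-10.3],"jaw":1},{"linear":[0,0,0],"turn":[0,0,-10.3],"jaw":1},{"linear":[0,0,0],"turn":[0,0,-10.3],"jaw":1}]'  >/dev/null
python3 -m creep '[{"linear":[0,0,0.02],"turn":[0,0,0],"jaw":1},{"linear":[0,0,0.02],"turn":[0,0,0],"jaw":1},{"linear":[0,0,0],"turn":[0,0,0],"jaw":1},{"linear":[0,0,0],"turn":[0,0,0],"jaw":1}]'  >/dev/null
python3 -c "
from h import *
go(444.7,105.3,9,-38.6)"
```

```text
t 19.52 tip [444.9 106.2  81.9] yaw -38.56 open 87.5 grip 0.0 F [-0.5 -0.1  0.4] q6 0.23
  linear mm [ 0.3  0.9 72.9] rz 0.04 tilt [0.0008 0.0003]
```

```bash
python3 -m creep '[{"linear":[0,0.001,0.025],"turn":[0,0,0],"jaw":1},{"linear":[0,0,0.025],"turn":[0,0,0],"jaw":1},{"linear":[0,0,0.01],"turn":[0,0,0],"jaw":0.5},{"linear":[0,0,0.008],"turn":[0,0,0],"jaw":0.2},{"linear":[0,0,0],"turn":[0,0,0],"jaw":0}]' 30 >/dev/null
python3 -c "
from h import *
go(444.7,105.3,11,-38.6)"
```

```text
t 20.15 tip [444.1 105.7  13.3] yaw -38.54 open 63.2 grip 0.0 F [-0.4 -0.5  1. ] q6 0.23
  linear mm [ 0.7 -0.   2.3] rz 0.06 tilt [ 0.     -0.0001]
```

```bash
python3 -m creep '[{"linear":[0.0005,0,0.0015],"turn":[0,0,0],"jaw":-0.4},{"linear":[0,0,0],"turn":[0,0,0],"jaw":-0.7},{"linear":[0,0,0],"turn":[0,0,0],"jaw":-1},{"linear":[0,0,0],"turn":[0,0,0],"jaw":-1},{"linear":[0,0,0],"turn":[0,0,0],"jaw":-1}]' 30 >/dev/null
python3 -m creep '[{"linear":[0,0,0],"turn":[0,0,0],"jaw":-1},{"linear":[0,0,0],"turn":[0,0,0],"jaw":-1},{"linear":[0,0,0],"turn":[0,0,0],"jaw":-1},{"linear":[0,0,0],"turn":[0,0,0],"jaw":-1},{"linear":[0,0,0],"turn":[0,0,0],"jaw":-1}]' >/dev/null
python3 -m creep '[{"linear":[0,0,0],"turn":[0,0,0],"jaw":-1},{"linear":[0,0,0],"turn":[0,0,0],"jaw":-1},{"linear":[0,0,0],"turn":[0,0,0],"jaw":-1}]' >/dev/null
python3 -c "
from h import *
go(444.7,105.3,11,-38.6)"
python3 -m creep '[{"linear":[0,0,-0.02],"turn":[0,0,0],"jaw":-1},{"linear":[0,0,-0.03],"turn":[0,0,0],"jaw":-1},{"linear":[0,0,-0.04],"turn":[0,0,0],"jaw":-1},{"linear":[0,0,-0.03],"turn":[0,0,0],"jaw":-1},{"linear":[0,0,0],"turn":[0,0,0],"jaw":-1}]' >/dev/null
python3 - <<'E'
from h import *
# bracket grip point (-5,0) in bracket -> tray (-5,-25)
q=np.radians(91.4); c,s=np.cos(q),np.sin(q); P=np.array([609,-248.1])+np.array([[c,-s],[s,c]])@[-5,-25]; print(P)
go(*P,60,-88.6)
E
```

```text
t 21.77 tip [444.4 105.3  11.7] yaw -38.54 open 9.7 grip 30.0 F [-0.2  0.3  2.7] q6 0.23
  linear mm [ 0.3 -0.2  0.7] rz 0.06 tilt [ 0. -0.]
[ 634.11469814 -252.487703  ]
t 22.4 tip [445.3 106.  133.7] yaw -38.53 open 9.5 grip 30.0 F [-0.3 -0.1 -2.1] q6 0.23
  linear mm [370.9 163.1  73.4] rz 50.07 tilt [0.0038 0.0027]
```

```bash
python3 -m creep '[{"linear":[0,0,0],"turn":[0,0,10],"jaw":-1},{"linear":[0,0,0],"turn":[0,0,10],"jaw":-1},{"linear":[0,0,0],"turn":[0,0,10],"jaw":-1},{"linear":[0,0,0],"turn":[0,0,10],"jaw":-1},{"linear":[0,0,0],"turn":[0,0,10.1],"jaw":-1}]' >/dev/null
python3 -m creep '[{"linear":[0.045,-0.022,0],"turn":[0,0,0],"jaw":-1},{"linear":[0.045,-0.022,0],"turn":[0,0,0],"jaw":-1},{"linear":[0.045,-0.022,0],"turn":[0,0,0],"jaw":-1},{"linear":[0.045,-0.022,0],"turn":[0,0,0],"jaw":-1},{"linear":[0.045,-0.022,0],"turn":[0,0,0],"jaw":-1}]' >/dev/null
python3 -m creep '[{"linear":[0.045,-0.022,0],"turn":[0,0,0],"jaw":-1},{"linear":[0.045,-0.022,0],"turn":[0,0,0],"jaw":-1},{"linear":[0.045,-0.022,0],"turn":[0,0,0],"jaw":-1},{"linear":[0,0,0.02],"turn":[0,0,0],"jaw":-1},{"linear":[0,0,0],"turn":[0,0,0],"jaw":-1}]' >/dev/null
python3 - <<'E'
from h import *
go(634.1,-252.5,45,-88.6)
E
```

```text
t 24.27 tip [ 627.  -250.6  107.8] yaw -88.74 open 9.7 grip 30.0 F [ 0.6 -0.1 -0.9] q6 0.12
  linear mm [ 2.1 -7.4 62.8] rz -0.14 tilt [-0.0062  0.0015]
```

```bash
python3 -m creep '[{"linear":[0.002,-0.004,0.015],"turn":[0,0,0],"jaw":-1},{"linear":[0,0,0.015],"turn":[0,0,0],"jaw":-1},{"linear":[0,0,0.01],"turn":[0,0,0],"jaw":-1},{"linear":[0,0,0],"turn":[0,0,0],"jaw":-1},{"linear":[0,0,0],"turn":[0,0,0],"jaw":-1}]' >/dev/null
python3 - <<'E'
from h import *
go(634.1,-252.5,15,-88.6)
import h
c=cam("scene"); im=c["img"]
h.mask=lambda n,i:((i[...,0]>185)&(i[...,1]>185)).astype(np.uint8)
crop("scene",140,190,130,115,6,"pics/f.png",2)
E
```

```text
t 24.9 tip [ 633.2 -252.3   72.1] yaw -88.62 open 9.8 grip 30.0 F [ 1.   0.1 -1. ] q6 0.12
  linear mm [ 0.2 -0.9 57.1] rz -0.02 tilt [ 0.0006 -0.0003]
```

View pics/f.png

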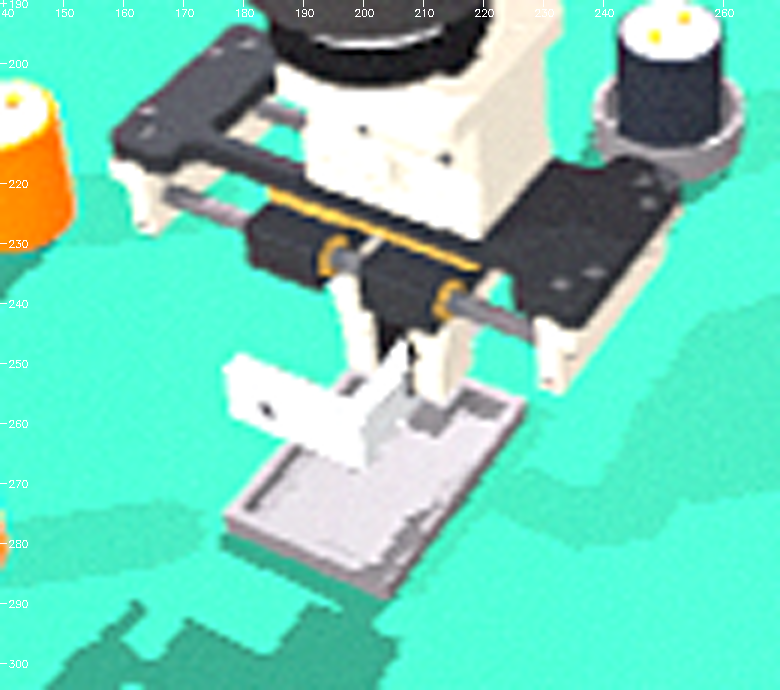

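Run:
```python
from h import *
q=np.radians(91.38); c,s=np.cos(q),np.sin(q); M=np.array([[c,-s],[s,c]])
g=np.array([633.2,-252.3])
def W(b): return g+M@(np.array(b)-[-5,0])
for b,uv in (((-45,-5),(200.3,267.5)),((-45,55),(177.5,258.7))):
    m=w("scene",*uv,.0604)[:2]*1e3
    print("pred",W(b).round(1),"meas",m.round(1),"diff in bracket axes",(M.T@(m+[2,0]-W(b))).round(1))
for b,z,uv in (((-45,-5),26,(140+368/6-.5,190+430/6-.5)),((-45,55),26,(140+224/6-.5,190+365/6-.5))):
    print("top edge diff",(M.T@(w("scene",*uv,.0604+z/1e3)[:2]*1e3+[2,0]-W(b))).round(1))
```

```text
pred [ 639.2 -292.2] meas [ 636.4 -291.9] diff in bracket axes [0.3 0.7]
pred [ 579.2 -293.6] meas [ 575.8 -295.3] diff in bracket axes [-1.7  1.4]
top edge diff [-2.6 -5. ]
top edge diff [-0.3  0.6]
```

```bash
python3 -m creep '[{"linear":[0,-0.001,0.015],"turn":[0,0,0],"jaw":-1},{"linear":[0,0,0.015],"turn":[0,0,0],"jaw":-1},{"linear":[0,0,0.01],"turn":[0,0,0],"jaw":-1},{"linear":[0,0,0.004],"turn":[0,0,0],"jaw":-1},{"linear":[0,0,0],"turn":[0,0,0],"jaw":-1}]' >/dev/null
python3 -c "
from h import *
go(634.1,-252.5,14.7,-88.6)"
python3 -m creep '[{"linear":[0,0,0.003],"turn":[0,0,0],"jaw":-1},{"linear":[0,0,0.003],"turn":[0,0,0],"jaw":-1},{"linear":[0,0,0],"turn":[0,0,0],"jaw":-1}]' >/dev/null
python3 -c "
from h import *
go(634.1,-252.5,14.7,-88.6)"
```

```text
t 25.73 tip [ 633.8 -252.3   27.2] yaw -88.64 open 9.9 grip 30.0 F [ 0.2  0.1 -0.3] q6 0.12
  linear mm [ 0.2 -0.3 12.5] rz -0.04 tilt [-0.0007 -0.    ]
t 26.1 tip [ 633.8 -252.3   21.5] yaw -88.65 open 10.0 grip 30.0 F [-0.1 -0.1 -1.6] q6 0.12
  linear mm [ 0.2 -0.3  6.8] rz -0.05 tilt [-0.0002  0.0001]
```

```bash
python3 -m creep '[{"linear":[0,0,0.003],"turn":[0,0,0],"jaw":-1},{"linear":[0,0,0.0015],"turn":[0,0,0],"jaw":-1},{"linear":[0,0,0.0015],"turn":[0,0,0],"jaw":-1},{"linear":[0,0,0],"turn":[0,0,0],"jaw":-1},{"linear":[0,0,0.0005],"turn":[0,0,0],"jaw":-1}]' >/dev/null
python3 -c "
from h import *
go(634.1,-252.5,14.7,-88.6)"
```

```text
t 26.73 tip [ 634.  -252.3   15.2] yaw -88.64 open 10.1 grip 30.0 F [ 0.6 -0.3 -1.4] q6 0.12
  linear mm [ 0.2 -0.1  0.5] rz -0.04 tilt [ 0.0001 -0.    ]
```

```bash
python3 -m creep '[{"linear":[0,0,0.0005],"turn":[0,0,0],"jaw":-1},{"linear":[0,0,0],"turn":[0,0,0],"jaw":-0.5},{"linear":[0,0,0],"turn":[0,0,0],"jaw":-0.2},{"linear":[0,0,0],"turn":[0,0,0],"jaw":0},{"linear":[0,0,0],"turn":[0,0,0],"jaw":0}]' >/dev/null
python3 -m creep '[{"linear":[0,0,-0.02],"turn":[0,0,0],"jaw":0},{"linear":[0,0,-0.04],"turn":[0,0,0],"jaw":0.5},{"linear":[0,0,-0.04],"turn":[0,0,0],"jaw":1},{"linear":[-0.05,0,-0.04],"turn":[0,0,0],"jaw":1},{"linear":[-0.06,0,0],"turn":[0,0,0],"jaw":1}]' >/dev/null
python3 -m creep '[{"linear":[-0.06,0.01,0],"turn":[0,0,0],"jaw":1},{"linear":[-0.06,0.01,0],"turn":[0,0,0],"jaw":1},{"linear":[-0.06,0.01,0],"turn":[0,0,0],"jaw":1},{"linear":[-0.06,0.01,0],"turn":[0,0,0],"jaw":1},{"linear":[0,0,0],"turn":[0,0,0],"jaw":1}]' >/dev/null
python3 - <<'E'
from h import *
go(447,278.2,29,-104)
cv2.imwrite("pics/g.png",np.hstack([cv2.resize(cam("scene")["img"][230:310,165:245,::-1],(400,400)),cv2.resize(cam("top")["img"][145:215,310:380,::-1],(400,400))]))
E
```

```text
t 28.6 tip [585.   99.3 154.1] yaw -88.35 open 87.8 grip 0.0 F [ 0.2 -0.2  0.5] q6 -0.47
  linear mm [-182.8  132.9  125.1] rz 15.65 tilt [0.0007 0.0006]
```

View pics/g.png

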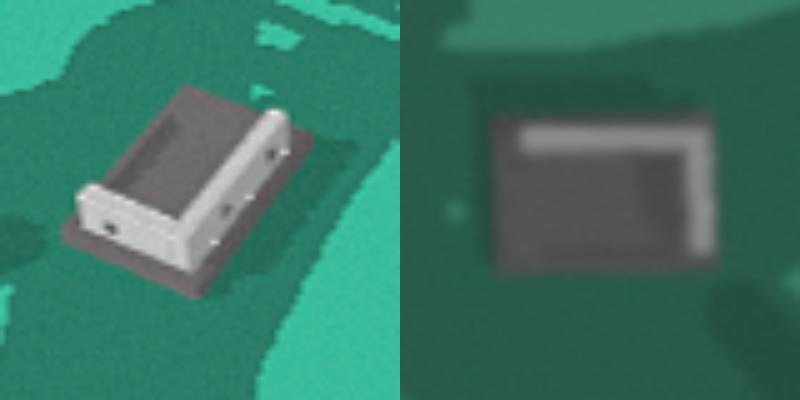

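```bash
python3 -m creep '[{"linear":[-0.0457,0.0332,0.005],"turn":[0,0,0],"jaw":1},{"linear":[-0.0457,0.0332,0.005],"turn":[0,0,0],"jaw":1},{"linear":[-0.0457,0.0332,0.005],"turn":[0,0,0],"jaw":1},{"linear":[-0.0457,0.0332,0.005],"turn":[0,0,0],"jaw":1},{"linear":[0,0,0],"turn":[0,0,8.15],"jaw":1}]' >/dev/null
python3 -m creep '[{"linear":[0,0,0],"turn":[0,0,8.15],"jaw":1},{"linear":[0,0,0.02],"turn":[0,0,0],"jaw":1},{"linear":[0,0,0],"turn":[0,0,0],"jaw":1},{"linear":[0,0,0],"turn":[0,0,0],"jaw":1}]' >/dev/null
python3 - <<'E'
from h import *
go(447,278.2,30,-104.7)
E
```

```text
t 29.82 tip [449.2 274.4 114.2] yaw -105.0 open 87.8 grip 0.0 F [ 0.1 -0.1  0.4] q6 -1.18
  linear mm [-3.1  3.2 84.2] rz -0.3 tilt [ 0.0003 -0.0001]
```

```bash
python3 -m creep '[{"linear":[-0.003,0.003,0.025],"turn":[0,0,-0.3],"jaw":1},{"linear":[0,0,0.025],"turn":[0,0,0],"jaw":1},{"linear":[0,0,0.02],"turn":[0,0,0],"jaw":1},{"linear":[0,0,0.01],"turn":[0,0,0],"jaw":1},{"linear":[0,0,0],"turn":[0,0,0],"jaw":1}]' >/dev/null
python3 -m creep '[{"linear":[0,0,0.001],"turn":[0,0,0],"jaw":0.5},{"linear":[0,0,0],"turn":[0,0,0],"jaw":0.2},{"linear":[0,0,0],"turn":[0,0,0],"jaw":0},{"linear":[0,0,0],"turn":[0,0,0],"jaw":-0.2},{"linear":[0,0,0],"turn":[0,0,0],"jaw":-0.5}]' 30 >/dev/null
python3 -m creep '[{"linear":[0,0,0],"turn":[0,0,0],"jaw":-1},{"linear":[0,0,0],"turn":[0,0,0],"jaw":-1},{"linear":[0,0,0],"turn":[0,0,0],"jaw":-1},{"linear":[0,0,0],"turn":[0,0,0],"jaw":-1}]' 30 >/dev/null
python3 - <<'E'
from h import *
go(447,278.2,30,-104.7)
E
python3 -m creep '[{"linear":[0,0,-0.02],"turn":[0,0,0],"jaw":-1},{"linear":[0,0,-0.03],"turn":[0,0,0],"jaw":-1},{"linear":[0,0,-0.04],"turn":[0,0,0],"jaw":-1},{"linear":[0,0,-0.03],"turn":[0,0,0],"jaw":-1},{"linear":[0,0,0],"turn":[0,0,0],"jaw":-1}]' >/dev/null
python3 - <<'E'
from h import *
q=np.radians(91.4); c,s=np.cos(q),np.sin(q); P=np.array([609,-248.1])+np.array([[c,-s],[s,c]])@[-1.5,6.5]; print(P)
go(*P,110,-88.6)
E
```

```text
t 31.57 tip [446.6 278.9  32.9] yaw -104.64 open 43.8 grip 30.0 F [0.1 0.2 3.1] q6 -1.19
  linear mm [ 0.6 -0.6  2.9] rz 0.06 tilt [0.0003 0.0003]
[ 602.53858858 -249.75836139]
t 32.2 tip [446.9 279.4 154.7] yaw -104.64 open 43.8 grip 30.0 F [-0.5  0.4 -2.3] q6 -1.19
  linear mm [ 472.8 -284.3   43.4] rz -16.04 tilt [0.0023 0.003 ]
```

```bash
python3 -m creep '[{"linear":[0,0,0],"turn":[0,0,-8],"jaw":-1},{"linear":[0,0,0],"turn":[0,0,-8],"jaw":-1},{"linear":[0.044,-0.012,0],"turn":[0,0,0],"jaw":-1},{"linear":[0.044,-0.012,0],"turn":[0,0,0],"jaw":-1},{"linear":[0.044,-0.012,0],"turn":[0,0,0],"jaw":-1}]' >/dev/null
python3 -m creep '[{"linear":[0.044,-0.012,0],"turn":[0,0,0],"jaw":-1},{"linear":[0.044,-0.012,0],"turn":[0,0,0],"jaw":-1},{"linear":[0.044,-0.012,0],"turn":[0,0,0],"jaw":-1},{"linear":[0.044,-0.012,0],"turn":[0,0,0],"jaw":-1},{"linear":[0.044,-0.012,0],"turn":[0,0,0],"jaw":-1}]' >/dev/null
python3 -m creep '[{"linear":[0.044,-0.012,0],"turn":[0,0,0],"jaw":-1},{"linear":[0.044,-0.012,0],"turn":[0,0,0],"jaw":-1},{"linear":[0.044,-0.012,0],"turn":[0,0,0],"jaw":-1},{"linear":[0.044,-0.011,0],"turn":[0,0,0],"jaw":-1},{"linear":[0.004,0,0.03],"turn":[0,0,0],"jaw":-1}]' >/dev/null
python3 -m creep '[{"linear":[0,0,0],"turn":[0,0,0],"jaw":-1},{"linear":[0,0,0],"turn":[0,0,0],"jaw":-1}]' >/dev/null
python3 - <<'E'
from h import *
go(602.5,-249.8,36,-88.6)
E
```

```text
t 34.33 tip [ 601.9 -249.4  122.5] yaw -88.61 open 43.7 grip 30.0 F [ 0.1 -0.6 -1. ] q6 0.12
  linear mm [ 0.4 -0.7 86.5] rz -0.01 tilt [-0.0011 -0.0001]
```

Descend to underside ~40 mm, just above the bracket top, and look.

```bash
python3 -m creep '[{"linear":[0,-0.0005,0.02],"turn":[0,0,0],"jaw":-1},{"linear":[0,0,0.02],"turn":[0,0,0],"jaw":-1},{"linear":[0,0,0.008],"turn":[0,0,0],"jaw":-1},{"linear":[0,0,0],"turn":[0,0,0],"jaw":-1},{"linear":[0,0,0],"turn":[0,0,0],"jaw":-1}]' >/dev/null
python3 - <<'E'
from h import *
go(602.5,-249.8,36,-88.6)
crop("scene",140,190,130,115,6,"pics/i.png",2)
E
```

```text
t 34.95 tip [ 603.2 -249.7   75.9] yaw -88.61 open 43.6 grip 30.0 F [-0.4 -0.  -1.6] q6 0.12
  linear mm [ 0.1  0.7 39.9] rz -0.01 tilt [ 0.0017 -0.0004]
```

View pics/i.png

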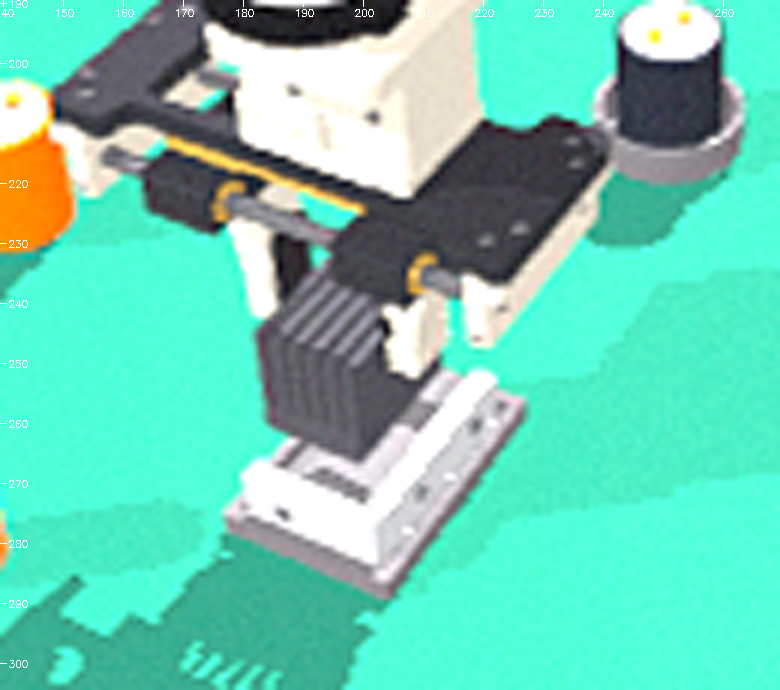

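Run:
```python
from h import *
q=np.radians(91.4); c,s=np.cos(q),np.sin(q); M=np.array([[c,-s],[s,c]])
D=lambda d,z:190+d/6-.5
def m(dx,dy,z): return w("scene",140+dx/6-.5,190+dy/6-.5,z)[:2]*1e3+[2,0]
T=np.array([609,-248.1])
print("heatsink corner in tray axes",M.T@(m(360,463,.043)-T),"pred",M.T@(np.array([603.2,-249.7])-T)+[-29,-22])
print("left bottom corner (-29,22)",M.T@(m(268,422,.043)-T))
print("bracket inner corner",M.T@(m(368,503,.029)-T),"nominal -35,-20")
print("outer corner",M.T@(m(378,530,.029)-T),"nominal -45,-30; far", M.T@(m(490,373,.029)-T),"left", M.T@(m(243,482,.029)-T))
```

```text
heatsink corner in tray axes [-30.95021344 -15.48742588] pred [-30.45781575 -16.16263987]
left bottom corner (-29,22) [-29.95263657  27.98991886]
bracket inner corner [-36.3295138 -21.4640289] nominal -35,-20
outer corner [-45.52016694 -32.12170244] nominal -45,-30; far [ 43.54331023 -27.57187076] left [-49.75103197  27.14357244]
```

```bash
python3 -m creep '[{"linear":[0,0,0.012],"turn":[0,0,0],"jaw":-1},{"linear":[0,0,0.01],"turn":[0,0,0],"jaw":-1},{"linear":[0,0,0.008],"turn":[0,0,0],"jaw":-1},{"linear":[0,0,0.003],"turn":[0,0,0],"jaw":-1},{"linear":[0,0,0],"turn":[0,0,0],"jaw":-1}]' >/dev/null
python3 -c "
from h import *
go(602.5,-249.8,36,-88.6)"
python3 -m creep '[{"linear":[0,0,0.002],"turn":[0,0,0],"jaw":-1},{"linear":[0,0,0.002],"turn":[0,0,0],"jaw":-1},{"linear":[0,0,0],"turn":[0,0,0],"jaw":-1}]' >/dev/null
python3 -c "
from h import *
go(602.5,-249.8,36,-88.6)"
```

```text
t 35.73 tip [ 602.4 -249.7   41.3] yaw -88.64 open 43.8 grip 30.0 F [-0.1 -0.5 -1.8] q6 0.12
  linear mm [ 0.1 -0.1  5.3] rz -0.04 tilt [-0.0006  0.    ]
t 36.1 tip [ 602.4 -249.7   37.7] yaw -88.64 open 43.7 grip 30.0 F [ 0.4 -1.  -1.6] q6 0.12
  linear mm [ 0.1 -0.1  1.7] rz -0.04 tilt [-0.0001  0.    ]
```

```bash
python3 -m creep '[{"linear":[0,0,0.001],"turn":[0,0,0],"jaw":-1},{"linear":[0,0,0.001],"turn":[0,0,0],"jaw":-1},{"linear":[0,0,0],"turn":[0,0,0],"jaw":-1}]' 
python3 -m creep '[{"linear":[0,0,0],"turn":[0,0,0],"jaw":0.2},{"linear":[0,0,0],"turn":[0,0,0],"jaw":0.5},{"linear":[0,0,0],"turn":[0,0,0],"jaw":0.8},{"linear":[0,0,0],"turn":[0,0,0],"jaw":0.8},{"linear":[0,0,-0.02],"turn":[0,0,0],"jaw":0.8}]' >/dev/null
python3 -m creep '[{"linear":[0,0,-0.04],"turn":[0,0,0],"jaw":0.8},{"linear":[0,0,-0.04],"turn":[0,0,0],"jaw":1},{"linear":[-0.04,0.03,-0.04],"turn":[0,0,0],"jaw":1},{"linear":[-0.06,0.03,0],"turn":[0,0,0],"jaw":1},{"linear":[-0.06,0.03,0],"turn":[0,0,0],"jaw":1}]' >/dev/null
python3 -m creep '[{"linear":[-0.06,0.03,0],"turn":[0,0,0],"jaw":1},{"linear":[-0.06,0.03,0],"turn":[0,0,0],"jaw":1},{"linear":[-0.03,0,0],"turn":[0,0,0],"jaw":1},{"linear":[0,0,0],"turn":[0,0,0],"jaw":1},{"linear":[0,0,0],"turn":[0,0,0],"jaw":1}]' >/dev/null
python3 - <<'E'
from h import *
go(0,0,0,0)
a=cam("scene")["img"][140:320,110:330,::-1]; b=cam("top")["img"][150:215,310:375,::-1]
cv2.imwrite("pics/j.png",np.hstack([cv2.resize(a,(489,400)),cv2.resize(b,(300,400))]))
E
```

```text
clock: 36.48
position: [0.6026, -0.2497, 0.102]
ee_rot: [[0.024, -1.0, 0.0], [-1.0, -0.024, -0.0], [0.0, -0.0, -1.0]]
force: [-1.5, 1.1, 0.8]
opening: 0.0434
grip_force: 30.0
t 38.35 tip [454.5  39.4 174.8] yaw -88.61 open 87.5 grip 0.0 F [ 0.6  0.  -0.5] q6 -0.5
  linear mm [ 28.4 455.3 174.8] rz -88.61 tilt [0. 0.]
```

View pics/j.png

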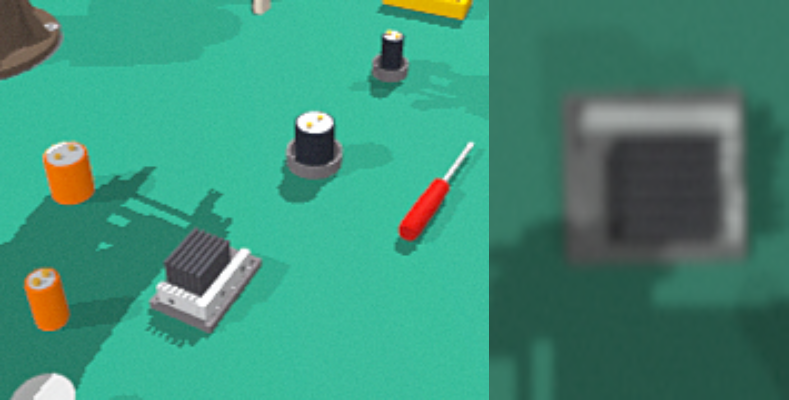

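The capacitors stand in their cups. The bracket and heatsink sit level in the tray, and the bystanders and orange look-alikes haven't moved.

```bash
python3 -c "
from bench import ticket
print(ticket.finish_job())"
```

```text
the job is handed in; nothing more can be done
None
```

The job is handed in: both can capacitors stand upright in their cups, the bracket and then the heatsink sit down in the tray, and the arm finished clear at about 38 s of the 115 s allowed; no verdict came back.

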